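# Lock the rock-core cradle with its pin and hairpin clip

## Task

The steel strap over the rock core needs locking: push the headed pin all the way home through the bracket, then take the hairpin clip out of its wooden block and slide its straight leg down through the pin's cross hole until the clip snaps fully home round the shank. Feel for the hole and ease the clip in gently, never forcing it against the pin; let go at the end, and leave the flask, jar, vial and rock specimen where they stand.

Things in the scene. Friction and masses are not known exactly. Their poses are not given: they have to be found in the camera images.
- cradle: Fixed cradle, origin on the table, axes as ear_face. Dark wooden base; grey rock core, 50 mm thick, top 71 mm up, on the +x side, its near face 37 mm from the pin's axis, under a steel strap. Two steel ears, 28 mm wide along x, 8 mm thick along y, 32 mm apart overall, tops 93 mm up, carry the pin, with the strap's tongue between them.
- ear_face (a point): Point on the pin's axis where the pin leaves the outer face of the far ear (away from the head), 80 mm above the table, fixed. y runs along the pin from its head to its free end, z is up, x is across. With the pin home its free end, an 18 mm round steel shank, sticks out 22 to 48 mm past this point, clear all round.
- pin_head (a point): Centre of the outer face of the pin's round steel head (28 mm wide, 8 mm thick), moves with the pin; 40 mm from ear_face towards -y when home. The cross hole, 8 x 8 mm, runs straight up and down through the shank, 12 mm short of its free end. How far along is not reported: pins differ, 10 to 36 mm past ear_face when home. Drawn out, the hole is inside the ears.
- pin (a joint): How far the pin is drawn out, m: 0 = fully home (hard stop), up to 0.052; starts 0.038 to 0.048 out. Push its head along the +y axis of ear_face to send it home; friction about 4 N. The pin does not turn.
- clip_grip (a point): Centre of the clip's black rubber grip tab: 26 mm along its x, 10 mm along y, 24 mm high. The clip stands legs down in the block, grip centre 81 mm above the table; lift it straight up 45 mm to clear. Axes: z up along the legs, x from the straight leg (6 mm round, straight below the grip centre) to the sprung leg. It goes on with its y along the pin, x either way round.
- clip_seat (a point): Point on the straight leg 40 mm below the grip centre; it lies on the pin's axis, in the hole's centre, when the clip is home. A 14 x 14 mm rubber flange, underside 9.3 mm above this point, is the stop that comes down on the pin. The sprung leg hangs 12 mm to +x, bowed to hug the shank, its throat 8 mm and flared end 20 mm below this point.
- clip_tip (a point): Blunt lower end of the clip's straight leg, 68.5 mm below the grip centre.
- clip_leg (a joint): How far the clip's sprung leg is spread, rad: 0 closed. It must spread by about 0.05 to pass the shank, which takes roughly 6 N downwards on the clip, and snaps closed once past.
- block: Fixed wooden block, 70 x 40 mm and 50 mm high, whose slot holds the clip; origin on the table straight below the straight leg, axes as the clip's.
- flask: Bystander: steel flask, 64 mm wide, 178 mm tall, origin at the centre of its underside.
- jar: Bystander: clear sample jar with glass stopper, 50 mm wide, 96 mm tall, origin at the centre of its underside.
- vial: Bystander: small amber vial, 34 mm wide, 65 mm tall, origin at the centre of its underside.
- specimen: Bystander: white rock specimen, 92 mm wide, 50 mm high, origin at the centre of its underside.
- clip: The clip as a whole, steel wire with a rubber grip, about 75 g; origin and axes as clip_seat.

How it is judged:
By the outcome, as a careful person would: the job done as asked, in the order asked, and still so for the second after the job is handed in, with the robot touching nothing.
It also fails if it takes over 72 s, if anything falls off the work surface, if the arm or the gripper's body presses on something with over 40 N, if the wrist force passes 120 N, or if a joint passes its speed limit or range.

## Robot

A 6-joint arm with a two-finger parallel gripper is mounted at the origin on the work surface. World frame = base frame: x ahead of the robot, y to its left, z up, the work surface at z = 0. Lengths are in m, angles in rad, forces in N, time in s.
With the tool pointing down it reaches from about 0.425 to 0.95 m from the base axis. Payload 3.5 kg.
Tool frame: the origin (TCP) lies on the front face of the gripper's body, between the roots of the fingers; the fingertips stand 73 mm ahead of it and the grasp point (between the pads) lies 54 mm ahead of it (arm.tip_extent is the distance from the TCP to the fingertips, in m); z points along the fingers, y is the line along which they close (so a half turn about z gives the same grasp; the last joint's range is limited). The gripper opens to 85 mm and grips with 20 to 120 N. Pads are 22 mm wide; open, the fingers measure 114 mm over their backs; the gripper's body (76 mm by 85 mm) begins 54 mm behind the grasp point. The pads swing forward as they close: fully open they stand 13 mm farther back than shut.
Start: joints at [1.105, 0.286, 1.577, -0, 1.279, -0.15], TCP at [0.21, 0.642, 0.304] pointing down, gripper open.
Joint ranges: [-2.77, 2.77], [-0.9, 2.22], [0.21, 2.48], [-1.53, 4.67], [0.24, 2.81], [-2.84, 2.84]. Speed limits (rad/s): [2.79, 2.79, 3.14, 3.14, 3.14, 3.14].

## Interface

Orientations are given as a rotation vector (axis times angle).
In Python, from station import arm gives the robot as it stands.
- The arm moves only by the tool play_rows, never from a script. Its argument "commands" is a list of rows, each a list of 3 entries, a list of its own where there are three numbers: the finger opening in mm, from 0 to 85.4, then the shift along the tool's x, y, z in units of 40 mm (1.0 is 40 mm), then the turn about the tool's z in units of 5 degrees (1.0 is 5 degrees). A call has 1 to 20 rows; each row shifts and turns the commanded pose from where the row before left it, along the tool's axes as they then stand; what a row does not reach is not made up. A row lasts 1/12 s, in which the tool goes at most 41.7 mm and 7.16 degrees, less where a joint would pass 70% of its speed; a pose out of reach is approached as far as the arm can. A call is refused whole if a number of a shift passes 1 or a number of a turn 1, either way. A call with a gripper value outside its range is refused whole. The fingers move at their own pace and stop on an object; "force" is the grip in N (left out, the last holds). Time passes only in rows, so rows that do not move let the fingers close. It gives the time, the measured TCP pose, the force, the opening and the grip force at its end, in the units of the state.
- arm.sense(): the state, without advancing time (a new reading comes with each control period).
- arm.camera(name): name is "scene" or "top" or "wrist"; returns the picture (400x640x3 uint8, blue, green, red); there is no depth.
- arm.camera_model(name): a dict with "vertical_fov" (degrees; the focal length in pixels is half the picture's height over the tangent of half this angle, whatever the lens; pixels are square), "cx", "cy" (the principal point, pixels), "R" (3x3) and "t" (3): a world point X has camera coordinates R X + t. Camera axes: x right, y down, z forward; pixel columns grow to the right and rows downward; lengths in m; the calibration is good to about 2 mm. The wrist camera is an equidistant fisheye: a pixel r from the principal point sees the ray r / f radians off the axis. A picture is of the moment at which its call begins: read the wrist's pose just before it. camera_model takes no time and is no camera call; for the wrist camera it gives the pose at the moment of the call.
- arm.sign_off(): hands the job in; it is judged then, once.
The state is a dict: "time_s": time; "joint_positions": joint angles; "joint_velocities": joint speeds; "effort": joint torques, N m; "tool_pos": TCP position; "tool_rot": TCP orientation; "wrist_force": force on the tool from outside, world axes, zero at the start; "torque": the same for the moment, N m; "opening": finger opening in m; "grasp_force": force on a finger pad.
Only numpy, scipy, OpenCV 4.12 (cv2) and the standard library are available. Lean on these libraries where they do the work, as an engineer would, in place of code of your own. Each camera call takes 0.05 s, during which the arm holds its last target. There are 200 camera calls.

## Working session

There is one attempt and no reset: what is moved stays moved. The work goes in short steps, Python scripts to look and compute and a tool call to move; the robot and the scene stay as the last step left them, time stands still between calls to the robot, and variables do not carry over. Pictures are saved under pics/ and viewed, at most 10 in all, crops included, and the job is handed in when it is done.

Besides the shell and the picture viewer there is one more tool, called after "Request:" as name(argument=value, ...), one argument or row to a line, values as JSON. play_rows: Moves the arm, as the interface text tells. Its arguments: {"type":"object","properties":{"commands":{"type":"array","items":{"type":"array"}},"force":{"type":"number"}},"required":["commands"]}

```bash
mkdir -p pics; ls; python3 - <<'E'
from station import arm
import cv2,numpy as np
for n in ("scene","top"):
    im=arm.camera(n); cv2.imwrite(f"pics/{n}0.png",im)
    m=arm.camera_model(n); print(n,m)
print(arm.sense())
E
```

```text
pics
scene {'vertical_fov': 57.08762921391145, 'cx': 320.9704488825578, 'cy': 203.2898863872454, 'R': array([[ 0.26811227,  0.96335653, -0.00774639],
       [ 0.76681676, -0.21826688, -0.60361547],
       [-0.58318768,  0.15589666, -0.79723796]]), 't': array([-0.23236038, -0.40593291,  1.29179745])}
top {'vertical_fov': 55.94740216065754, 'cx': 313.8959006357225, 'cy': 198.88578768539372, 'R': array([[ 0.02264812, -0.99921539,  0.03249102],
       [-0.99356175, -0.02610471, -0.11024335],
       [ 0.11100502, -0.02978503, -0.99337341]]), 't': array([0.0402498 , 0.59214275, 0.80812999])}
{'time_s': 0.1, 'joint_positions': array([ 1.10498861e+00,  2.87115484e-01,  1.57804688e+00, -2.92254351e-06,
        1.27863964e+00, -1.49994154e-01]), 'joint_velocities': array([ 1.59355849e-03, -2.16702901e-03, -2.96294740e-03, -6.10824570e-04,
       -4.40339677e-05,  3.84878345e-04]), 'effort': array([ 2.72708085e-04, -4.07295585e+01, -2.93699008e+01, -1.63680397e-04,
        3.42130603e-03,  1.66031975e-05]), 'tool_pos': array([0.20941161, 0.64121934, 0.30265092]), 'tool_rot': array([-0.49391331, -3.10184676,  0.00330785]), 'wrist_force': array([-0.64370657,  0.623787  , -0.1771536 ]), 'torque': array([ 0.02688651,  0.0118348 , -0.00872387]), 'grasp_force': 0.0, 'opening': 0.08545274331457606}
```

View pics/scene0.png

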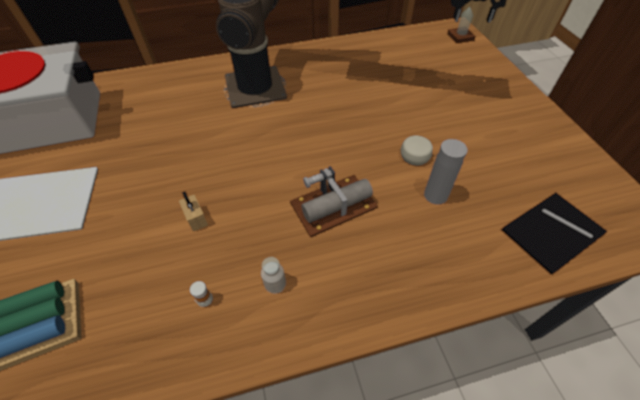

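View pics/top0.png

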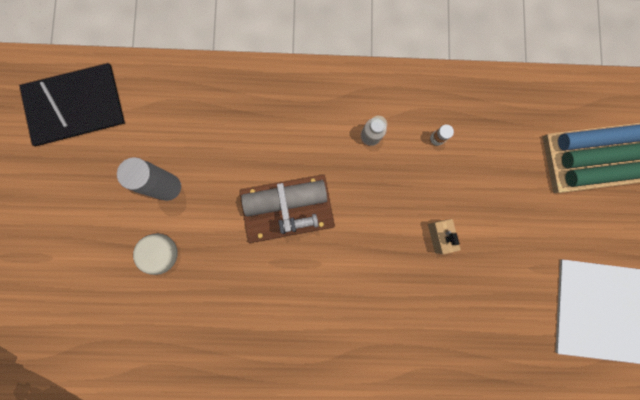

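Scene view: the cradle is at about (335,200), the block and clip at (190,210), jar (273,275), vial (201,294), flask (445,172), specimen (417,150). In the top view the cradle is at (288,210), with the pin head at about (313,222) drawn out to the right (world -y). The block is at (446,237) with its black grip at (453,239).

```bash
cat > h.py <<'E'
import numpy as np,cv2
from scipy.spatial.transform import Rotation as Rot
from station import arm
def foc(m): return 200/np.tan(np.radians(m["vertical_fov"])/2)
def ray(m,p,fish=False):
    d=np.array([p[0]-m["cx"],p[1]-m["cy"]])/foc(m)
    if fish:
        a=np.hypot(*d); v=np.r_[d/max(a,1e-9)*np.sin(a),np.cos(a)]
    else: v=np.r_[d,1]
    R=np.array(m["R"]);return -R.T@m["t"],R.T@(v/np.linalg.norm(v))
def plane(m,p,z,fish=False):
    o,d=ray(m,p,fish);return o+d*(z-o[2])/d[2]
def proj(m,X,fish=False):
    c=np.array(m["R"])@X+m["t"]
    if fish:
        a=np.arctan2(np.hypot(c[0],c[1]),c[2]);q=c[:2]/max(np.hypot(c[0],c[1]),1e-9)*a
    else:q=c[:2]/c[2]
    return q*foc(m)+[m["cx"],m["cy"]]
def tri(*rs):
    A=0;b=0
    for o,d in rs:
        P=np.eye(3)-np.outer(d,d);A=A+P;b=b+P@o
    X=np.linalg.solve(A,b);return X,[np.linalg.norm((np.eye(3)-np.outer(d,d))@(X-o)) for o,d in rs]
def to_tool(dx):  # world shift -> tool units of 40mm
    return Rot.from_rotvec(arm.sense()["tool_rot"]).inv().apply(dx)/.04
E
python3 - <<'E'
from h import *
t=arm.camera_model("top");s=arm.camera_model("scene")
for n,p,z in (("head",(315,222),.08),("ear",(287,226),.09),("core",(285,198),.071),("clip",(453,239),.09),("block",(446,237),.05),("jar",(376,128),.09),("vial",(446,131),.06),("flask",(134,173),.178),("spec",(155,254),.05)):
    print(n,plane(t,p,z).round(3))
print("clip s",plane(s,(186,197),.09),"head s",plane(s,(310,182),.08), plane(s,(327,174),.08))
w=arm.camera("wrist");print(arm.camera_model("wrist"))
im=cv2.imread("pics/top0.png");sc=cv2.imread("pics/scene0.png")
a=cv2.resize(im[165:255,235:345],None,fx=3.6,fy=3.6,interpolation=2);b=cv2.resize(sc[160:232,285:385],None,fx=3.96,fy=3.96,interpolation=2)
c=np.zeros((600,800,3),np.uint8);c[:a.shape[0],:a.shape[1]]=a;c[:b.shape[0],400:400+b.shape[1]]=b[:,:400]
a=cv2.resize(im[210:265,420:480],None,fx=4,fy=4);c[330:330+a.shape[0],:240]=a
w2=cv2.resize(w,(400,250));c[335:585,400:]=w2
a=cv2.resize(sc[185:235,170:210],None,fx=4,fy=4);c[330:330+a.shape[0],240:400]=a
cv2.imwrite("pics/c1.png",c);cv2.imwrite("pics/w0.png",w)
E
```

```text
head [0.537 0.053 0.08 ]
ear [0.527 0.11  0.09 ]
core [0.587 0.117 0.071]
clip [ 0.508 -0.234  0.09 ]
block [ 0.513 -0.235  0.05 ]
jar [ 0.74  -0.073  0.09 ]
vial [ 0.748 -0.235  0.06 ]
flask [0.614 0.389 0.178]
spec [0.463 0.389 0.05 ]
clip s [ 0.51286374 -0.23762189  0.09      ] head s [0.54056671 0.06282345 0.08      ] [0.52654576 0.11127085 0.08      ]
{'vertical_fov': 65.70646984690485, 'cx': 316.3021075915024, 'cy': 197.29122807642634, 'R': array([[ 0.30923594,  0.95098358, -0.00183647],
       [ 0.9019029 , -0.29266266,  0.31767866],
       [ 0.30156972, -0.09989398, -0.94819666]]), 't': array([-0.67367673, -0.04100332,  0.38116858])}
```

View pics/c1.png

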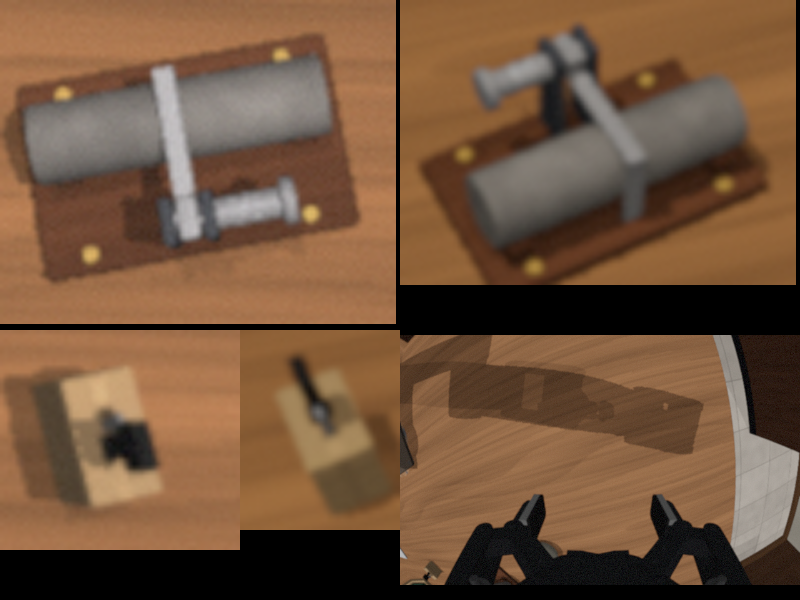

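The enlarged crops show the pin head's outer face at top pixel (316,221) and the ears at about (281..296,226). The block's long axis runs roughly along world x, with the black grip at (453,240).

```bash
python3 - <<'E'
from h import *
t=arm.camera_model("top");w=arm.camera_model("wrist");s=arm.sense()
T=Rot.from_rotvec(s["tool_rot"])
c=-np.array(w["R"]).T@w["t"];print("cam in tool",T.inv().apply(c-s["tool_pos"]),"axis",T.inv().apply(w["R"][2]),"imgx",T.inv().apply(w["R"][0]))
k=lambda x,y,z:plane(t,(235+x/3.6,165+y/3.6),z)
h=k(293,200,.08);e=k(163,219,.08);c0,c1=k(330,97,.046),k(32,146,.046)
print(h,e,np.degrees(np.arctan2(*(e-h)[1::-1])),np.linalg.norm(e-h),"core",np.degrees(np.arctan2(*(c1-c0)[1::-1])))
print("tool y yaw",np.degrees(np.arctan2(*T.as_matrix()[1::-1,1])))
# block corners in crop of [210:265,420:480]*4
b=lambda x,y:plane(t,(420+x/4,210+(y-330)/4),.05)
P=[b(60,375),b(128,368),b(160,490),b(92,507)];P=np.array(P);print(P.round(3),P.mean(0))
for d in (P[1]-P[2],P[0]-P[3],P[0]-P[1],P[3]-P[2]):print(np.degrees(np.arctan2(d[1],d[0])),np.linalg.norm(d))
E
```

```text
cam in tool [ 0.08310382 -0.00049541 -0.07036635] axis [-3.17973614e-01  5.11131986e-04  9.48099425e-01] imgx [ 1.44831990e-03  9.99998950e-01 -5.33740829e-05]
[0.54020138 0.04991163 0.08      ] [0.52739214 0.12483821 0.08      ] 99.70133826864456 0.07601361315032276 core 100.9251674624389
tool y yaw 71.90379607953643
[[ 0.547 -0.211  0.05 ]
 [ 0.551 -0.249  0.05 ]
 [ 0.485 -0.266  0.05 ]
 [ 0.475 -0.228  0.05 ]] [ 0.51469355 -0.23853348  0.05      ]
13.963134124712814 0.06807003575802847
13.126923613808671 0.07318407878779612
97.18262633874299 0.03809203755541515
104.86000906643163 0.03889843356421282
```

Request:
play_rows(
  commands=[
    [0,[0,0,0],-0.96],
    [0,[0,0,0],-0.96],
    [0,[0,0,0],-0.96],
    [0,[0,0,0],-0.96],
    [0,[0,0,0],-0.96],
    [0,[0,0,0],-0.96],
  ],
  force=30,
)

```text
time_s: 0.65
tool_pos: [0.2095, 0.6414, 0.3033]
tool_rot: [0.3, -3.127, 0.001]
wrist_force: [-0.3, -0.3, 0.7]
opening: 0.0124
grasp_force: 0.0
```

Request:
play_rows(
  commands=[
    [0,[-0.27,-0.84,0.07],0],
    [0,[-0.27,-0.84,0.07],0],
    [0,[-0.27,-0.84,0.07],0],
    [0,[-0.27,-0.84,0.07],0],
    [0,[-0.27,-0.84,0.07],0],
    [0,[-0.27,-0.84,0.07],0],
    [0,[-0.27,-0.84,0.07],0],
    [0,[-0.27,-0.84,0.07],0],
    [0,[-0.27,-0.84,0.07],0],
    [0,[-0.27,-0.84,0.07],0],
    [0,[-0.27,-0.84,0.07],0],
    [0,[-0.27,-0.84,0.07],0],
    [0,[-0.27,-0.84,0.07],0],
    [0,[-0.27,-0.84,0.07],0],
    [0,[-0.27,-0.84,0.07],0],
    [0,[-0.27,-0.84,0.07],0],
    [0,[-0.27,-0.84,0.07],0],
    [0,[-0.27,-0.84,0.07],0],
    [0,[-0.27,-0.84,0.07],0],
    [0,[-0.27,-0.84,0.07],0],
  ],
)

```text
time_s: 2.32
tool_pos: [0.547, 0.0198, 0.2475]
tool_rot: [0.293, -3.128, -0.0]
wrist_force: [0.8, 0.9, 0.3]
opening: 0.0003
grasp_force: 0.0
```

```bash
python3 - <<'E'
from h import *
s=arm.sense();w=arm.camera_model("wrist");im=arm.camera("wrist");cv2.imwrite("pics/w1.png",im)
T=Rot.from_rotvec(s["tool_rot"]).as_matrix();print(s["tool_pos"],np.degrees(np.arctan2(T[1,1],T[0,1])),s["time_s"],s["wrist_force"])
E
```

```text
[0.54702222 0.01976835 0.24754905] 100.692078753244 2.3167 [0.76993519 0.9138827  0.27071827]
```

View pics/w1.png

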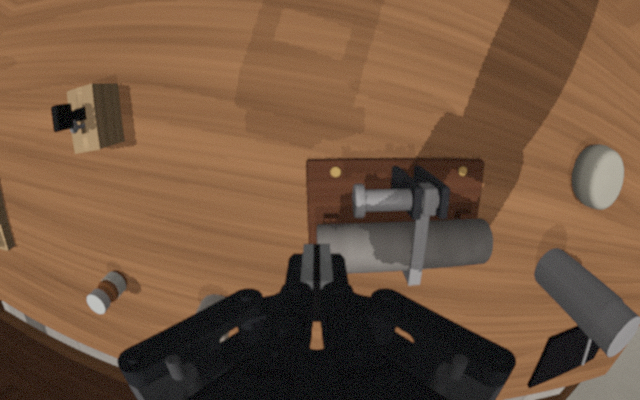

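The wrist view from above shows the pin head's outer face at about (355,201) and the ears at (405..447,200). The closed fingertips are at (317,248).

```bash
python3 - <<'E'
from h import *
w=arm.camera_model("wrist");s=arm.sense();T=Rot.from_rotvec(s["tool_rot"])
for n,p in (("head",(355,201)),("shank",(400,200)),("earfar",(447,201)),("core0",(318,247)),("core1",(490,240))):
    z=.046 if "core" in n else .08
    X=plane(w,p,z,True);print(n,X.round(4),"tool",T.inv().apply(X-s["tool_pos"]).round(4))
k=arm.camera_model("wrist")
for q in ([317,248],[303,248],[331,248]):
  o,d=ray(w,q,True);oo=T.inv().apply(o-s["tool_pos"]);dd=T.inv().apply(d);print("finger",oo+dd*(0.073-oo[2])/dd[2])
E
```

```text
head [0.5437 0.0456 0.08  ] tool [0.0003 0.0319 0.1673]
shank [0.5359 0.0828 0.08  ] tool [0.0013 0.0699 0.1671]
earfar [0.5289 0.1255 0.08  ] tool [0.0004 0.1132 0.1669]
core0 [0.6084 0.0271 0.046 ] tool [-0.0598  0.0021  0.2015]
core1 [0.5712 0.2127 0.046 ] tool [-0.057   0.1913  0.2007]
finger [0.00722481 0.0005803  0.073     ]
finger [ 0.00719829 -0.00672601  0.073     ]
finger [0.00721055 0.00788867 0.073     ]
```

Request:
play_rows(
  commands=[
    [0,[0,-0.5,0],0],
    [0,[0,0,0.66],0],
    [0,[0,0,0.65],0],
    [0,[0,0,0.65],0],
    [0,[0,0,0.65],0],
    [0,[0,0.3,0],0],
    [0,[0,0.3,0],0],
    [0,[0,0.3,0],0],
    [0,[0,0.1,0],0],
    [0,[0,0.1,0],0],
    [0,[0,0.1,0],0],
  ],
)

```text
time_s: 3.28
tool_pos: [0.5419, 0.0491, 0.1449]
tool_rot: [-0.295, 3.126, -0.003]
wrist_force: [-0.4, -5.2, -0.1]
opening: 0.0003
grasp_force: 2.2
```

Request:
play_rows(
  commands=[
    [0,[0,0.1,0],0],
    [0,[0,0.1,0],0],
    [0,[0,0.1,0],0],
    [0,[0,0.1,0],0],
    [0,[0,0.1,0],0],
    [0,[0,0.1,0],0],
    [0,[0,0.1,0],0],
  ],
)

```text
time_s: 3.87
tool_pos: [0.5368, 0.0751, 0.1449]
tool_rot: [-0.297, 3.127, -0.008]
wrist_force: [-1.6, -20.7, 1.2]
opening: -0.0002
grasp_force: 10.1
```

Request:
play_rows(
  commands=[
    [0,[0,0.05,0],0],
    [0,[0,0.05,0],0],
    [0,[0,0.05,0],0],
  ],
)

```text
time_s: 4.12
tool_pos: [0.5368, 0.0761, 0.1451]
tool_rot: [-0.303, 3.125, -0.028]
wrist_force: [-0.2, -34.1, 0.4]
opening: -0.0004
grasp_force: 16.9
```

Request:
play_rows(
  commands=[
    [0,[0,-0.25,0],0],
    [0,[0,-0.25,0],0],
    [0,[0,0,-0.6],0],
    [0,[0,0,-0.6],0],
    [0,[0,0.6,0],0],
    [0,[0,0.6,0],0],
    [0,[0,0,0],0],
    [0,[0,0,0],0],
  ],
)

```text
time_s: 4.78
tool_pos: [0.5299, 0.1111, 0.192]
tool_rot: [-0.296, 3.127, 0.002]
wrist_force: [-0.2, 0.4, 1.7]
opening: 0.0002
grasp_force: 0.0
```

```bash
python3 - <<'E'
from h import *
s=arm.sense();print(s["tool_pos"],s["tool_rot"],s["wrist_force"])
im=arm.camera("wrist");cv2.imwrite("pics/w2.png",im)
top=arm.camera("top")
a=cv2.resize(im[130:330,180:480],None,fx=2.6,fy=2.6,interpolation=2)
cv2.imwrite("pics/w2c.png",a);cv2.imwrite("pics/top2.png",top)
E
```

```text
[0.52990671 0.11110658 0.19204301] [-2.95774909e-01  3.12654400e+00  1.75811856e-03] [-0.21409862  0.35836856  1.65354818]
```

View pics/w2c.png

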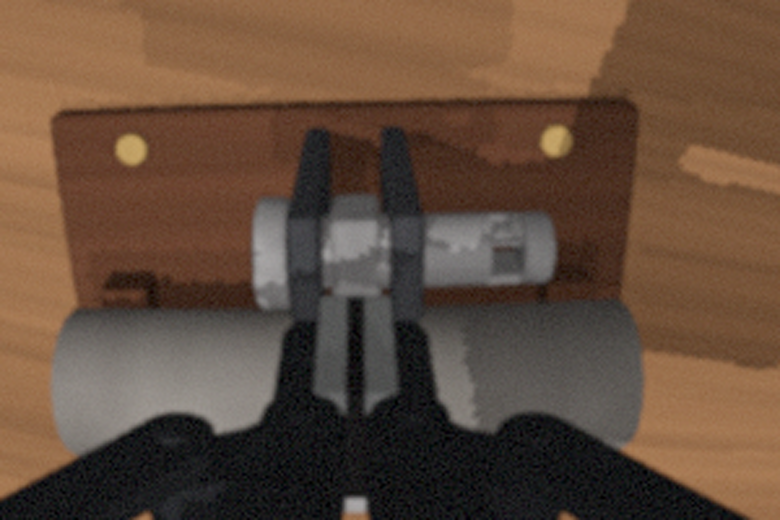

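The pin is home: its head is against the near ear, and the free end is at crop x≈553. The cross hole shows as a dark square centred near crop (507,260), which is full-picture pixel (375,230).

```bash
python3 - <<'E'
from h import *
w=arm.camera_model("wrist");s=arm.sense();T=Rot.from_rotvec(s["tool_rot"])
f=lambda n,x,y,z:print(n,(X:=plane(w,(180+x/2.6,130+y/2.6),z,True)).round(4),"tool",(T.inv().apply(X-s["tool_pos"])*1e3).round(1))
f("hole c",507,260,.088);f("hole top-edge",507,246,.088);f("hole bot-edge",507,277,.088);f("hole patch",507,215,.088)
f("holeL",492,260,.088);f("holeR",523,260,.088);f("end",555,248,.08);f("earfar top",424,240,.093);f("earnear top",290,240,.093);f("headface",254,250,.08)
for yy in (-14,14):
  pass
f("ear top robotside",403,215,.093);f("ear top farside",405,320,.093)
f("shankTop",450,212,.08);f("shankBot",450,288,.08);f("shankTopEnd",540,212,.08);f("shankBotEnd",540,282,.08)
im=cv2.imread("pics/w2.png");g=cv2.cvtColor(im,6);print(g[208:246,364:394:2])
E
```

```text
hole c [0.52   0.1456 0.088 ] tool [  3.3  36.9 103.6]
hole top-edge [0.5164 0.1447 0.088 ] tool [  7.   36.6 103.6]
hole bot-edge [0.5244 0.1468 0.088 ] tool [ -1.2  37.2 103.6]
hole patch [0.5087 0.1427 0.088 ] tool [ 15.   36.1 103.6]
holeL [0.5206 0.142  0.088 ] tool [  3.4  33.2 103.6]
holeR [0.5193 0.1495 0.088 ] tool [  3.3  40.9 103.6]
end [0.5179 0.1594 0.08  ] tool [  2.8  50.8 111.6]
earfar top [0.5164 0.1238 0.093 ] tool [10.9 16.1 98.6]
earnear top [0.5222 0.0937 0.093 ] tool [ 10.8 -14.5  98.6]
headface [0.5322 0.0853 0.08  ] tool [  2.5 -24.7 111.6]
ear top robotside [0.5113 0.1178 0.093 ] tool [17.  11.2 98.6]
ear top farside [0.5376 0.124  0.093 ] tool [-10.   12.3  98.6]
shankTop [0.5133 0.1307 0.08  ] tool [ 12.7  23.5 111.6]
shankBot [0.5334 0.1355 0.08  ] tool [ -8.   24.5 111.6]
shankTopEnd [0.5092 0.1529 0.08  ] tool [ 12.6  46.  111.6]
shankBotEnd [0.5278 0.1582 0.08  ] tool [ -6.7  47.8 111.7]
[[ 53  57  45  46  51  48  52  52  52  46  48  49  52  45  48]
 [ 49  47  46  51  48  51  52  50  49  59  50  51  56  53  48]
 [ 52  54  47  55  51  46  54  56  51  50 
[... 1526 characters left out ...]
1  82]
 [107 107 100  86  96  95  94  96  88  97 102 108 108 111  69]
 [108 109 108 110 110 112 114 116  99  94  99  99 105  95  61]
 [104 102 113 119 117 122 122 120  99  91  88  95  94  77  46]
 [ 93  98 106 116 111 107 104 102  83  73  72  78  74  58  33]
 [ 76  73  93  89  82  79  77  76  53  53  57  49  43  34  39]
 [ 60  56  60  56  50  53  39  47  39  41  34  40  25  39  49]
 [ 39  35  33  48  43  36  46  43  48  38  46  36  30  33  45]
 [ 43  46  39  43  33  41  40  29  37  43  42  28  33  37  45]
 [ 45  40  42  37  36  39  43  40  38  45  39  36  17  29  47]
 [ 46  44  41  34  47  40  49  46  47  40  44  35  28  40  46]
 [ 46  46  32  40  42  42  44  40  41  45  45  34  32  39  46]]
```

Request:
play_rows(
  commands=[
    [0,[0,0,-0.5],0],
    [0,[0.21,-0.843,0],0],
    [0,[0.21,-0.843,0],0],
    [50,[0.21,-0.843,0],0],
    [50,[0.21,-0.843,0],0],
    [50,[0.21,-0.843,0],0],
    [50,[0.21,-0.843,0],0],
    [50,[0.21,-0.843,0],0],
    [50,[0.21,-0.843,0],0],
    [50,[0.21,-0.843,0],0],
    [50,[0.21,-0.843,0],0],
    [50,[0,0,0],-0.5],
    [50,[0,0,0],0],
    [50,[0,0,0],0],
  ],
)

```text
time_s: 6.05
tool_pos: [0.5096, -0.2378, 0.2111]
tool_rot: [0.357, -3.121, -0.002]
wrist_force: [-0.2, 0.9, -0.3]
opening: 0.05
grasp_force: 0.0
```

```bash
python3 - <<'E'
from h import *
s=arm.sense();T=Rot.from_rotvec(s["tool_rot"]).as_matrix();print(s["tool_pos"],np.degrees(np.arctan2(T[1,1],T[0,1])),s["wrist_force"],s["joint_positions"])
im=arm.camera("wrist");cv2.imwrite("pics/w3.png",im)
a=cv2.resize(im[100:350,160:480],None,fx=2.4,fy=2.4,interpolation=2)
cv2.imwrite("pics/w3c.png",a)
E
```

```text
[ 0.50961591 -0.23778036  0.21113948] 103.04136073294886 [-0.15404656  0.87587854 -0.30355901] [-6.17123073e-01  1.36160688e-01  1.93222351e+00  5.74884316e-04
  1.07411438e+00 -2.41580836e+00]
```

View pics/w3c.png

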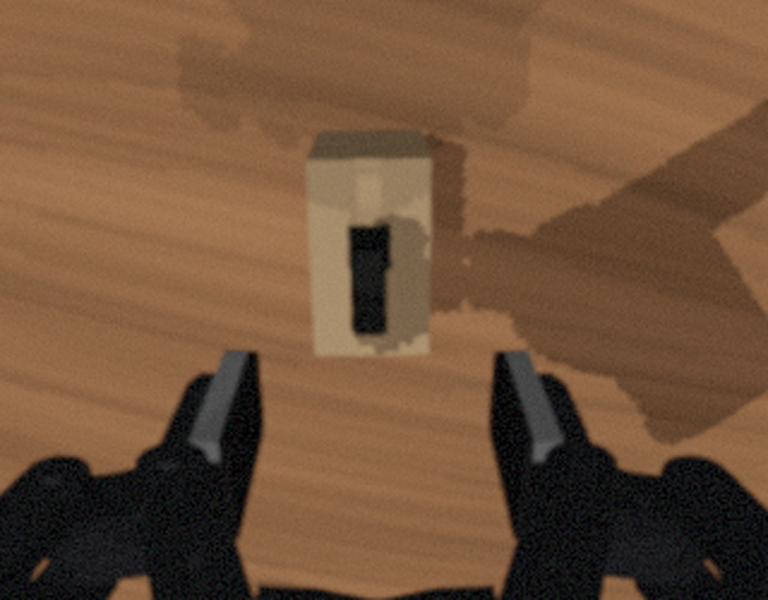

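The wrist view shows the block at crop (306..432, 157..355) with the black grip at about x=352..388, y=226..334. It is well aligned with the jaws.

```bash
python3 - <<'E'
from h import *
w=arm.camera_model("wrist");s=arm.sense();T=Rot.from_rotvec(s["tool_rot"])
f=lambda n,x,y,z:print(n,(X:=plane(w,(160+x/2.4,100+y/2.4),z,True)).round(4),"tool",(T.inv().apply(X-s["tool_pos"])*1e3).round(1))
f("bot",369,334,.093);f("botL",352,332,.093);f("botR",386,332,.093);f("mid265",369,265,.093);f("top226@69",369,226,.069);f("226@93",369,226,.093);f("botL up",348,240,.069);f("R up",389,240,.069);f("265@50",369,265,.055)
for p in ((306,157),(432,157),(315,355),(430,353)): f("blk",*p,.05)
E
```

```text
bot [ 0.5197 -0.236   0.093 ] tool [ -9.9  -1.4 118.1]
botL [ 0.5201 -0.2408  0.093 ] tool [ -9.3  -6.2 118.1]
botR [ 0.518  -0.2315  0.093 ] tool [ -9.3   3.4 118.1]
mid265 [ 0.4993 -0.2407  0.093 ] tool [ 10.9  -1.4 118.1]
top226@69 [ 0.4961 -0.2416  0.069 ] tool [ 14.3  -1.5 142.1]
226@93 [ 0.4885 -0.2432  0.093 ] tool [ 22.1  -1.4 118.1]
botL up [ 0.5019 -0.2468  0.069 ] tool [  9.8  -7.9 142.1]
R up [ 0.499  -0.2347  0.069 ] tool [  9.8   4.5 142.1]
265@50 [ 0.5136 -0.2377  0.055 ] tool [ -3.6  -1.7 156.1]
blk [ 0.4841 -0.2652  0.05  ] tool [ 31.3 -21.8 161.1]
blk [ 0.475 -0.226  0.05 ] tool [ 31.3  18.4 161.1]
blk [ 0.5529 -0.2481  0.05  ] tool [-39.6 -20.7 161.1]
blk [ 0.5429 -0.2089  0.05  ] tool [-38.7  19.7 161.1]
```

Request:
play_rows(
  commands=[
    [50,[0.075,-0.035,0],-0.2],
    [50,[0,0,0.5],0],
    [50,[0,0,0.5],0],
    [50,[0,0,0.4],0],
    [50,[0,0,0.3],0],
    [50,[0,0,0.2],0],
    [50,[0,0,0],0],
    [50,[0,0,0],0],
  ],
)

```text
time_s: 6.77
tool_pos: [0.5076, -0.2388, 0.1356]
tool_rot: [0.39, -3.117, -0.0]
wrist_force: [0.0, -1.2, -0.2]
opening: 0.0499
grasp_force: 0.0
```

Request:
play_rows(
  commands=[
    [25,[0,0,0],0],
    [15,[0,0,0],0],
    [10,[0,0,0],0],
    [5,[0,0,0],0],
    [5,[0,0,0],0],
    [5,[0,0,0],0],
    [5,[0,0,0],0],
    [5,[0,0,0],0],
  ],
  force=45,
)

```text
time_s: 7.43
tool_pos: [0.508, -0.2394, 0.1366]
tool_rot: [-0.388, 3.116, -0.002]
wrist_force: [-0.7, 0.6, 5.3]
opening: 0.0091
grasp_force: 46.2
```

Request:
play_rows(
  commands=[
    [5,[0,0,-0.2],0],
    [5,[0,0,-0.3],0],
    [5,[0,0,-0.3],0],
    [5,[0,0,-0.3],0],
    [5,[0,0,-0.5],0.3],
    [5,[0,0,-0.6],0.26],
    [5,[0,0,-0.6],0],
    [5,[0,0,0],0],
  ],
)

```text
time_s: 8.1
tool_pos: [0.5095, -0.2401, 0.2547]
tool_rot: [-0.312, 3.118, -0.01]
wrist_force: [1.8, -0.7, -0.4]
opening: 0.009
grasp_force: 45.4
```

```bash
python3 - <<'E'
from h import *
s=arm.sense();T=Rot.from_rotvec(s["tool_rot"]);M=T.as_matrix();print(s["tool_pos"],np.degrees(np.arctan2(M[1,1],M[0,1])),s["wrist_force"],s["opening"],s["grasp_force"])
print(to_tool(np.r_[.520,.1456,.249]-s["tool_pos"]))
E
```

```text
[ 0.50954462 -0.24005786  0.25468835] 101.41561293427347 [ 1.77063646 -0.67483869 -0.4092356 ] 0.009028441876185499 45.44590473175049
[-2.16384449  9.39974582  0.09267625]
```

Request:
play_rows(
  commands=[
    [5,[-0.1,0.4,0],0],
    [5,[-0.197,0.855,0],0],
    [5,[-0.197,0.855,0],0],
    [5,[-0.197,0.855,0],0],
    [5,[-0.197,0.855,0],0],
    [5,[-0.197,0.855,0],0],
    [5,[-0.197,0.855,0],0],
    [5,[-0.197,0.855,0],0],
    [5,[-0.197,0.855,0],0],
    [5,[-0.197,0.855,0],0],
    [5,[-0.197,0.855,0],0],
    [5,[-0.1,0.45,0],0],
    [5,[0,0,0.3],0],
    [5,[0,0,0.2],0],
    [5,[0,0,0],0],
    [5,[0,0,0],0],
  ],
)

```text
time_s: 9.43
tool_pos: [0.5174, 0.1456, 0.226]
tool_rot: [0.31, -3.123, 0.0]
wrist_force: [0.5, 0.6, -0.7]
opening: 0.0091
grasp_force: 45.5
```

```bash
python3 - <<'E'
from h import *
s=arm.sense();T=Rot.from_rotvec(s["tool_rot"]);M=T.as_matrix();print(s["tool_pos"],np.degrees(np.arctan2(M[1,1],M[0,1])),s["wrist_force"],s["opening"],s["grasp_force"])
im=arm.camera("wrist");cv2.imwrite("pics/w4.png",im)
a=cv2.resize(im[120:320,190:450],None,fx=3,fy=3,interpolation=2)
cv2.imwrite("pics/w4c.png",a)
E
```

```text
[0.51739398 0.14558622 0.22600943] 101.32811981505235 [ 0.45992565  0.56362749 -0.68788847] 0.009062860727829799 45.47693610191345
```

View pics/w4c.png

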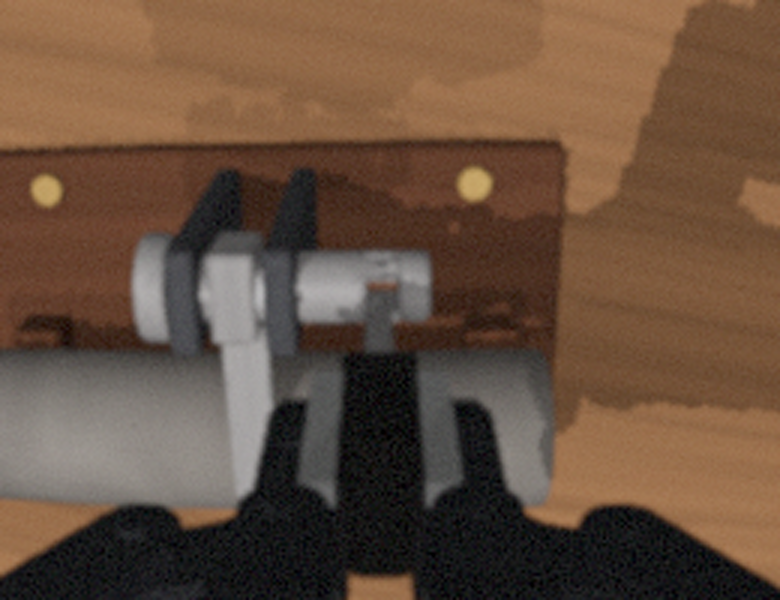

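The leg's tip is at about crop (380,288), just over the hole. The visible part of the hole runs from about x=370 to 400, and its edge nearest the robot is near y=262..285.

```bash
python3 - <<'E'
from h import *
im=cv2.imread("pics/w4.png");print("cols 306..336, rows 200..240, B+R-G-ish: gray | R-B")
g=cv2.cvtColor(im,6)
for r in range(202,238): print(r,*["%3d"%v for v in g[r,306:336]],'|',*["%3d"%v for v in (im[r,308:332,2].astype(int)-im[r,308:332,0])])
w=arm.camera_model("wrist");s=arm.sense();T=Rot.from_rotvec(s["tool_rot"])
for x in (-3,0,3):
  for dx in (0,):
    print("tip",x,proj(w,s["tool_pos"]+T.apply([x/1e3,0,.124]),True),proj(w,s["tool_pos"]+T.apply([x/1e3,-.003,.124]),True))
H=np.r_[.520,.1456,.088];print("hole pred",proj(w,H,True), T.inv().apply(H-s["tool_pos"])*1e3)
E
```

```text
cols 306..336, rows 200..240, B+R-G-ish: gray | R-B
202  54  53  51  50  58  54  55  52  63  60  61  59  57  54  57  57  59  59  60  54  52  57  53  53  55  52  53  46  50  50 |  35  34  33  30  26  32  30  28  31  30  28  32  32  29  32  32  33  36  29  37  33  34  33  37
203  66  69  70  63  69  73  77  78  85  86  76  83  81  83  76  72  71  70  64  70  64  72  71  62  65  61  58  58  49  53 |  15  13  13  17   9  18  17  13  12  17  14  10  16  16  18  21  14  16  15  16  17  16  16  18
204  89  89  91  83  83  96 102 109 115 114 112 106 113 113 105  97  97  87  92  92  93  90  82  89  75  80  72  56  47  51 |   4   1   7   3   3   4   2   4   6   5   3   3   6   7  10   5   6   6   1   3   6   4   3   7
205  99 105 104 100 101 108 119 121 124 122 126 123 127 123 114 104 102 105 108 103 105  99  99 103  98  88  78  63  50  51 |   0   4   2   1   4   2   2   1   2   1   2   3   2   3   3   2   4   1   5   0  -1   0   0   2
206 110 111 112 112 109 115 116 122 125 120 121 115 118 120 116 109 104 106 115 118 114 114 115 110 112 102  92  65  56  46 |   3   2   1   5   3   2   3   1   
[... 6509 characters left out ...]
41  40  45  42  49  60  64  67  69  66  64  67  60  60  49  49  37  41  42  33  36  35  43  40  41  48  41  47  46 |  29  25  20  10   6  -3   0   1   4   0   5   2   4   9  17  25  26  26  26  23  25  20  23  22
237  33  20  31  33  30  36  54  48  47  47  50  47  49  49  44  38  33  34  29  38  28  27  36  51  50  56  49  47  48  55 |  15  14  13   9   2  -2   2  -1   7   4  -1  -2   5   2   8  11  13   8  12  10  10   7  11   7
tip -3 [315.92663812 226.36833437] [311.55060566 226.36151373]
tip 0 [315.9307368  222.35112029] [311.53155761 222.34450954]
tip 3 [315.93492097 218.2887814 ] [311.51285329 218.28238977]
hole pred [315.46177362 217.2304547 ] [ -2.28477514  -0.34824126 138.82579947]
```

```bash
python3 - <<'E'
from h import *
im=cv2.imread("pics/w4.png");g=cv2.cvtColor(im,6);print(g[232:256,300:332:2])
w=arm.camera_model("wrist");s=arm.sense();T=Rot.from_rotvec(s["tool_rot"])
f=lambda x,y,z:proj(w,s["tool_pos"]+T.apply(np.array([x,y,z])/1e3),True).round(1)
print("grip bottom",f(13,-5,67.6),f(13,5,67.6),"grip top",f(13,0,43.6),"flange",f(7,-7,86.3),f(7,7,86.3),f(7,7,82.3),f(7,7,84.3),"fingertip",f(11,-4.5,73),f(11,4.5,73),f(11,4.5,70))
E
```

```text
[[48 43 42 46 39 40 61 71 72 76 63 50 35 37 50 41]
 [27 46 41 41 38 43 64 79 76 73 67 40 42 35 42 40]
 [38 33 39 42 39 42 70 73 74 71 65 39 43 35 46 35]
 [43 39 49 41 43 51 65 75 77 70 64 48 48 42 38 36]
 [48 38 45 30 40 42 60 67 66 67 60 49 41 33 35 40]
 [50 42 47 33 31 30 54 47 50 49 44 33 29 28 36 50]
 [57 55 45 29 27 18 24 36 31 22 25 16 22 25 37 57]
 [64 50 32 17 23 20 23 17 16 15 21 23 11 19 33 55]
 [69 54 40 20 16 18  9 24 25 23 32 10 14 17 25 65]
 [69 71 28 16 14 26 22 19 15 13 17 36 19 18 30 65]
 [73 66 38 22 17 20 11 17 25 13 25 29 10 34 40 68]
 [69 72 43 14 21 31 24 24 19 28 19 28  1 10 31 73]
 [84 79 51  9 22 11 21 14 16  2 27 14 21 32 43 79]
 [84 85 55 26 31 11  1 10  1  3 21 21 28 30 44 84]
 [87 83 53 15 19  4 16 17 25 16 10  3 20  5 45 83]
 [87 86 50 14 15 15 25 22  4 10 16 18  0 31 36 76]
 [84 84 50 18 21  4 16 23  9  3  6  8 28 18 37 77]
 [86 83 54 10 18 22 14  6 13 16 20 19 13 15 30 77]
 [89 81 45 17 27 13  6 26 26 10 22 11  3 21 31 73]
 [86 87 45 14 25 14 22 16  9 16  4 18 12 23 20 75]
 [86 81 33 20 25 17  0 12  6  8 12 18 25 12 26 74]
 [87 79 39 27  8 12  1 25 14 30 16 10 15 19 24 75]
 [84 84 38 11 19 15 18  4  4 10  4 29  8 16 18 76]
 [81 84 42 23 16 17  9 15 28 22 14  5 15 14 13 75]]
grip bottom [305.9 242.8] [325.9 242.9] grip top [315.9 268.1] flange [303.4 237.3] [328.4 237.3] [328.6 240.5] [328.5 238.9] fingertip [307.2 241.6] [324.6 241.6] [324.8 244.2]
```

Request:
play_rows(
  commands=[
    [5,[-0.066,0.021,0],0],
    [5,[0,0,0.1],0],
    [5,[0,0,0.1],0],
    [5,[0,0,0],0],
    [5,[0,0,0],0],
    [5,[0,0,0],0],
  ],
)

```text
time_s: 9.98
tool_pos: [0.5206, 0.1479, 0.2195]
tool_rot: [0.312, -3.126, -0.0]
wrist_force: [-1.0, 0.0, -1.1]
opening: 0.0091
grasp_force: 45.5
```

Request:
play_rows(
  commands=[
    [5,[0,0,0.04],0],
    [5,[0,0,0.04],0],
    [5,[0,0,0.04],0],
    [5,[0,0,0],0],
    [5,[0,0,0],0],
  ],
)

```text
time_s: 10.4
tool_pos: [0.5205, 0.148, 0.2145]
tool_rot: [0.312, -3.126, -0.0]
wrist_force: [-0.0, -0.3, -0.4]
opening: 0.0092
grasp_force: 45.5
```

```bash
python3 - <<'E'
from h import *
s=arm.sense();T=Rot.from_rotvec(s["tool_rot"]);M=T.as_matrix();print(s["tool_pos"],s["tool_pos"][2]-.124,np.degrees(np.arctan2(M[1,1],M[0,1])),s["wrist_force"],s["torque"],s["opening"],s["grasp_force"])
E
```

```text
[0.5204809  0.14802594 0.214513  ] 0.0905130023826109 101.4115374055794 [-0.03529948 -0.29671851 -0.4006048 ] [-0.00892323 -0.02707938  0.01409518] 0.009229811641340511 45.47609746456146
```

```bash
python3 - <<'E'
from h import *
s=arm.sense();w=arm.camera_model("wrist");T=Rot.from_rotvec(s["tool_rot"])
im=arm.camera("wrist");cv2.imwrite("pics/w5.png",im)
f=lambda x,y,z:proj(w,s["tool_pos"]+T.apply(np.array([x,y,z])/1e3),True).round(1)
hz=(s["tool_pos"][2]-.088)*1e3
print("tip c",f(0,0,124),"hole if centred",f(0,0,hz),"rims",f(4,0,hz),f(-4,0,hz),f(0,4,hz),"flange",f(7,-7,86.3),f(7,7,86.3))
cv2.imwrite("pics/w5c.png",cv2.resize(im[190:260,270:370],None,fx=8,fy=8,interpolation=2))
E
```

```text
tip c [315.9 222.3] hole if centred [315.9 220.9] rims [315.9 215.5] [315.9 226.2] [321.7 220.9] flange [303.4 237.2] [328.4 237.2]
```

View pics/w5c.png

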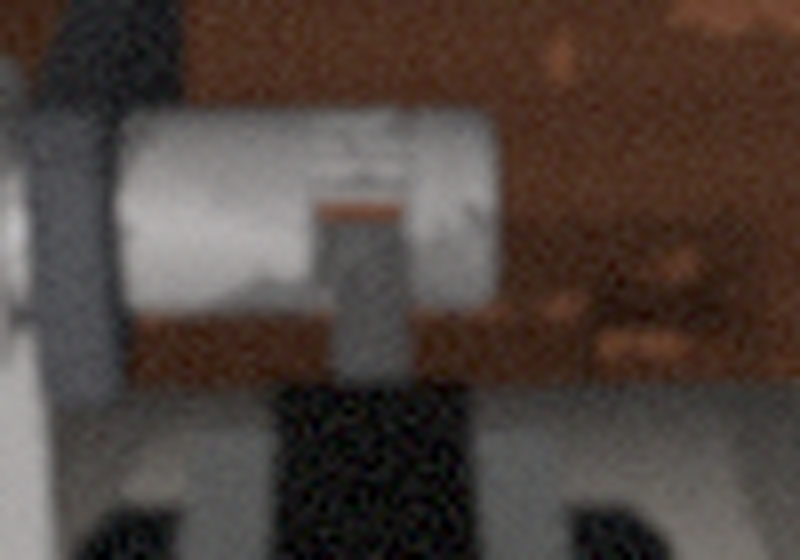

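Close up, the leg (crop x 332..413) sits about 14 crop px, or 1.2 mm, to the right of the hole (312..405). Across the pin it is nearly centred.

Request:
play_rows(
  commands=[
    [5,[0.01,-0.028,0],0],
    [5,[0,0,0],0],
    [5,[0,0,0],0],
    [5,[0,0,0],0],
    [5,[0,0,0],0],
  ],
)

```text
time_s: 10.87
tool_pos: [0.5205, 0.1468, 0.2148]
tool_rot: [-0.312, 3.126, 0.0]
wrist_force: [0.4, -0.3, -1.3]
opening: 0.0092
grasp_force: 45.5
```

```bash
cat > st.py <<'E'
from h import *
s=arm.sense();w=arm.camera_model("wrist");T=Rot.from_rotvec(s["tool_rot"]);M=T.as_matrix()
d=T.inv().apply(s["tool_pos"]-[.52048,.14803,.214513])*1e3
print("rel tool mm",d.round(2),"seat z",(s["tool_pos"][2]-.0956).round(4),"yaw",np.degrees(np.arctan2(M[1,1],M[0,1])).round(2),"F tool",T.inv().apply(s["wrist_force"]).round(2),s["torque"].round(2),s["opening"].round(4),s["time_s"])
E
python3 st.py; python3 - <<'E'
from h import *
im=arm.camera("wrist").astype(int);cv2.imwrite("pics/w6.png",im.astype(np.uint8))
rb=im[:,:,2]-im[:,:,0]
print("wood rows",rb[211:220,300:330:1].tolist()[3:6]);print("leg rows mean gray",im[229:235,300:332].sum(2).mean(0).round()//3)
print("gap rows RB",rb[231:236,300:332].mean(0).round());print("hole dark 221-224",im[221:224,300:332].sum(2).mean(0)//3)
print("col rows RB", rb[205:230,311:318].mean(1).round())
E
```

```text
wood rows [[3, 1, 4, 0, 3, 2, 0, 2, 4, 1, 3, 7, 8, 10, 9, 12, 9, 9, 9, 8, 9, 8, 6, 3, 3, 2, 2, 1, 3, 2], [2, 2, 1, 3, 2, 3, 2, 3, 1, 5, 4, 15, 28, 30, 32, 30, 28, 31, 29, 30, 32, 21, 9, 4, 3, 2, 2, 3, 6, 2], [3, 2, 3, 2, 2, 2, 3, 3, 2, 4, 6, 24, 42, 49, 48, 46, 47, 46, 50, 48, 44, 29, 10, 2, 2, 4, 3, 4, 2, 3]]
leg rows mean gray [45. 46. 43. 45. 43. 43. 48. 46. 45. 43. 49. 57. 67. 73. 74. 74. 72. 75.
 72. 70. 64. 56. 47. 45. 43. 45. 46. 43. 44. 44. 45. 44.]
gap rows RB [35. 36. 35. 33. 37. 34. 31. 36. 33. 34. 26. 16.  3.  1.  2.  2.  4.  0.
  2.  2.  7. 18. 29. 35. 34. 34. 34. 34. 34. 33. 32. 35.]
hole dark 221-224 [161. 162. 161. 160. 160. 161. 157. 147. 134. 128. 113.  89.  82.  86.
  85.  82.  82.  76.  72.  71.  72.  74.  88. 103. 112. 113. 115. 117.
 119. 121. 120. 119.]
col rows RB [ 3.  2.  3.  3.  3.  2.  3.  3.  4.  9. 28. 43. 30.  9.  2.  1.  2.  2.
  2.  2.  3.  2.  1.  3.  5.]Traceback (most recent call last):
  File "st.py", line 4, in <module>
    print("rel tool mm",d.round(2),"seat z",(s["tool_pos"][2]-.0956).round(4),"yaw",np.degrees(np.arctan2(M[1,1],M[0,1])).round(2),"F tool",T.inv().apply(s["wrist_force"]).round(2),s["torque"].round(2),s["opening"].round(4),s["time_s"])
                                                                                                                                                                                                          ^^^^^^^^^^^^^^^^^^
AttributeError: 'float' object has no attribute 'round'
```

```bash
sed -i 's/s\["opening"\].round(4)/round(s["opening"],4)/' st.py; python3 st.py
```

```text
rel tool mm [ 0.28 -1.22 -0.24] seat z 0.1191 yaw 101.4 F tool [0.72 0.44 1.21] [ 0.01 -0.05 -0.05] 0.0093 10.9167
```

Request:
play_rows(
  commands=[
    [5,[0,0,0.03],0],
    [5,[0,0,0.03],0],
    [5,[0,0,0.03],0],
    [5,[0,0,0.03],0],
    [5,[0,0,0],0],
    [5,[0,0,0],0],
    [5,[0,0,0],0],
  ],
)

```text
time_s: 11.5
tool_pos: [0.5205, 0.1468, 0.2099]
tool_rot: [-0.312, 3.126, 0.0]
wrist_force: [1.0, -0.5, -0.5]
opening: 0.0093
grasp_force: 45.5
```

```bash
python3 st.py
```

```text
rel tool mm [ 0.26 -1.2   4.6 ] seat z 0.1143 yaw 101.41 F tool [-0.85 -0.71  0.47] [ 0.05 -0.   -0.03] 0.0093 11.5
```

Request:
play_rows(
  commands=[
    [5,[0,0,0.04],0],
    [5,[0,0,0.04],0],
    [5,[0,0,0.04],0],
    [5,[0,0,0.04],0],
    [5,[0,0,0],0],
    [5,[0,0,0],0],
  ],
)

```text
time_s: 12.0
tool_pos: [0.5203, 0.1468, 0.2033]
tool_rot: [0.312, -3.126, -0.0]
wrist_force: [-0.3, 0.6, -0.1]
opening: 0.0091
grasp_force: 45.5
```

```bash
python3 st.py
```

```text
rel tool mm [ 0.39 -1.21 11.23] seat z 0.1077 yaw 101.4 F tool [0.22 0.61 0.13] [-0.03 -0.02  0.  ] 0.0091 12.0
```

Request:
play_rows(
  commands=[
    [5,[0,0,0.04],0],
    [5,[0,0,0.04],0],
    [5,[0,0,0.04],0],
    [5,[0,0,0.04],0],
    [5,[0,0,0],0],
    [5,[0,0,0],0],
  ],
)

```text
time_s: 12.5
tool_pos: [0.5204, 0.1468, 0.1969]
tool_rot: [0.312, -3.126, 0.0]
wrist_force: [0.3, -0.0, -1.5]
opening: 0.0089
grasp_force: 45.5
```

```bash
python3 st.py
```

```text
rel tool mm [ 0.35 -1.18 17.58] seat z 0.1013 yaw 101.41 F tool [-0.32 -0.1   1.47] [-0.08  0.02 -0.04] 0.0089 12.5
```

Request:
play_rows(
  commands=[
    [5,[0,0,0.03],0],
    [5,[0,0,0.03],0],
    [5,[0,0,0.03],0],
    [5,[0,0,0.03],0],
    [5,[0,0,0.03],0],
    [5,[0,0,0],0],
  ],
)

```text
time_s: 13.0
tool_pos: [0.5206, 0.1468, 0.191]
tool_rot: [-0.312, 3.125, 0.0]
wrist_force: [1.2, -0.3, -0.9]
opening: 0.0092
grasp_force: 45.5
```

Request:
play_rows(
  commands=[
    [5,[0,0,0.03],0],
    [5,[0,0,0.03],0],
    [5,[0,0,0.03],0],
    [5,[0,0,0],0],
  ],
)

```text
time_s: 13.33
tool_pos: [0.521, 0.1468, 0.1881]
tool_rot: [-0.312, 3.124, -0.0]
wrist_force: [0.9, -0.1, -0.0]
opening: 0.0093
grasp_force: 45.8
```

```bash
python3 st.py
```

```text
rel tool mm [-0.21 -1.27 26.45] seat z 0.0925 yaw 101.41 F tool [-0.91 -0.24  0.02] [-0.   -0.28 -0.  ] 0.0093 13.3333
```

Request:
play_rows(
  commands=[
    [5,[0,0,0.025],0],
    [5,[0,0,0.025],0],
    [5,[0,0,0.025],0],
    [5,[0,0,0],0],
  ],
)

```text
time_s: 13.67
tool_pos: [0.5212, 0.1469, 0.1865]
tool_rot: [-0.312, 3.125, -0.0]
wrist_force: [-1.6, 1.0, 9.1]
opening: 0.0091
grasp_force: 47.0
```

```bash
python3 st.py
```

```text
rel tool mm [-0.45 -1.26 27.98] seat z 0.0909 yaw 101.41 F tool [ 1.32  1.33 -9.09] [-0.07  0.33 -0.01] 0.0091 13.6667
```

Request:
play_rows(
  commands=[
    [5,[0,0,0.025],0],
    [5,[0,0,0.025],0],
    [5,[0,0,0.025],0],
    [5,[0,0,0],0],
  ],
)

```text
time_s: 14.0
tool_pos: [0.5209, 0.1469, 0.1819]
tool_rot: [-0.312, 3.124, 0.0]
wrist_force: [0.8, 0.2, 0.1]
opening: 0.0092
grasp_force: 45.7
```

```bash
python3 st.py
```

```text
rel tool mm [-0.13 -1.21 32.6 ] seat z 0.0863 yaw 101.4 F tool [-0.81  0.06 -0.09] [ 0.12 -0.34  0.03] 0.0092 14.0
```

Request:
play_rows(
  commands=[
    [5,[0,0,0.025],0],
    [5,[0,0,0.025],0],
    [5,[0,0,0.025],0],
    [5,[0,0,0],0],
  ],
)

```text
time_s: 14.33
tool_pos: [0.5205, 0.1468, 0.178]
tool_rot: [-0.312, 3.125, 0.0]
wrist_force: [2.4, -0.0, -1.0]
opening: 0.0095
grasp_force: 45.6
```

```bash
python3 st.py
```

```text
rel tool mm [ 0.23 -1.23 36.52] seat z 0.0824 yaw 101.4 F tool [-2.35 -0.48  1.02] [ 0.13 -0.58  0.05] 0.0095 14.3333
```

Request:
play_rows(
  commands=[
    [5,[0,0,0.025],0],
    [5,[0,0,0.015],0],
    [5,[0,0,0],0],
  ],
)

```text
time_s: 14.58
tool_pos: [0.5197, 0.1467, 0.1758]
tool_rot: [0.312, -3.124, 0.0]
wrist_force: [1.1, 0.8, -1.8]
opening: 0.0091
grasp_force: 45.4
```

```bash
python3 st.py
```

```text
rel tool mm [ 0.9  -1.17 38.72] seat z 0.0802 yaw 101.4 F tool [-1.24  0.62  1.81] [ 0.06 -0.33 -0.02] 0.0091 14.5833
```

Request:
play_rows(
  commands=[
    [5,[0,0,0.015],0],
    [5,[0,0,0.015],0],
    [5,[0,0,0],0],
  ],
)

```text
time_s: 14.83
tool_pos: [0.5199, 0.1468, 0.1755]
tool_rot: [0.312, -3.124, 0.0]
wrist_force: [0.0, -1.2, -0.2]
opening: 0.0092
grasp_force: 45.7
```

```bash
python3 st.py
```

```text
rel tool mm [ 0.71 -1.13 39.02] seat z 0.0799 yaw 101.41 F tool [ 0.22 -1.23  0.21] [ 0.    0.15 -0.02] 0.0092 14.8333
```

Request:
play_rows(
  commands=[
    [5,[0,0,0.015],0],
    [5,[0,0,0.015],0],
    [5,[0,0,0],0],
  ],
)

```text
time_s: 15.08
tool_pos: [0.5201, 0.1468, 0.1753]
tool_rot: [0.312, -3.124, 0.0]
wrist_force: [-3.0, -0.6, 5.4]
opening: 0.0094
grasp_force: 46.5
```

```bash
python3 st.py; python3 - <<'E'
from h import *
im=arm.camera("wrist");cv2.imwrite("pics/w7.png",im);cv2.imwrite("pics/w7c.png",cv2.resize(im[170:270,240:400],None,fx=5,fy=5,interpolation=2))
E
```

```text
rel tool mm [ 0.54 -1.14 39.23] seat z 0.0797 yaw 101.42 F tool [ 3.06  0.05 -5.42] [-0.06  0.58  0.02] 0.0094 15.0833
```

View pics/w7c.png

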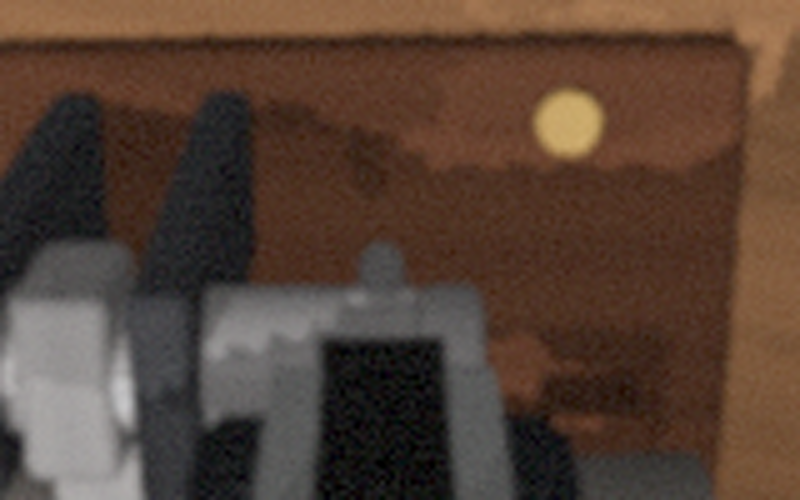

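The leg's tip shows below the shank at crop (380,260), and the flange is down on the pin. The force rose to about 5 N with almost no further travel, so the clip is home. Next I'll ease the load off, release and retreat.

Request:
play_rows(
  commands=[
    [5,[0,0,-0.01],0],
    [9,[0,0,0],0],
    [14,[0,0,0],0],
    [20,[0,0,0],0],
    [28,[0,0,0],0],
    [28,[0,0,0],0],
    [28,[0,0,-0.2],0],
    [28,[0,0,-0.5],0],
    [28,[0,0,-0.7],0],
    [28,[0,0,-0.7],0],
    [28,[0,0,0],0],
    [28,[0,0,0],0],
  ],
)

```text
time_s: 16.13
tool_pos: [0.5217, 0.1469, 0.2619]
tool_rot: [-0.312, 3.12, -0.0]
wrist_force: [0.4, -0.2, -1.1]
opening: 0.0281
grasp_force: 0.0
```

```bash
python3 st.py; python3 - <<'E'
from h import *
im=arm.camera("wrist");t=arm.camera("top");sc=arm.camera("scene")
a=cv2.resize(im[110:310,220:420],None,fx=3,fy=3,interpolation=2)
c=np.zeros((600,800,3),np.uint8);c[:,:600]=a;c[:300,600:]=cv2.resize(t[180:255,255:305],(200,300));c[300:,600:]=cv2.resize(sc[150:225,300:350],(200,300))
cv2.imwrite("pics/fin.png",c)
E
```

```text
rel tool mm [ -1.2   -1.34 -47.42] seat z 0.1663 yaw 101.41 F tool [-0.39 -0.25  1.08] [-0.04  0.    0.05] 0.0281 16.1333
```

View pics/fin.png

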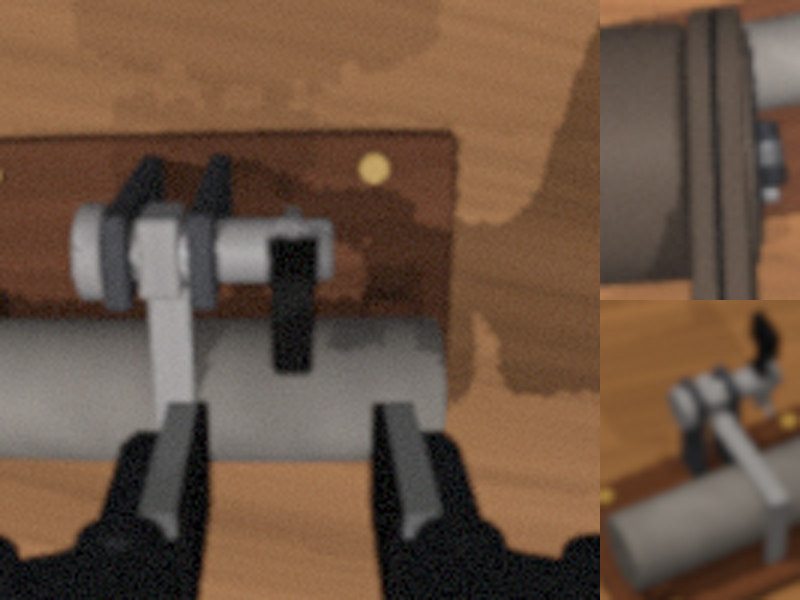

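The clip is upright on the pin with its flange on the shank, the head is home, and the gripper is clear. I'll check the grip height once more against the pictures.

```bash
python3 - <<'E'
from h import *
w=arm.camera_model("wrist");s=arm.sense();T=Rot.from_rotvec(s["tool_rot"])
ax=T.as_matrix();g0=np.array([.5201,.1468,0])
for dz in (0,2,4):
  f=lambda x,y,z:((proj(w,g0+ax[:,0]*x/1e3+ax[:,1]*y/1e3+[0,0,(z+dz)/1e3],True)-[220,110])*3).round()
  print(dz,"grip top far",f(-13,-5,132),f(-13,5,132),"flange near",f(7,-7,89.3),f(7,7,89.3),"tip",f(3,0,51.5))
E
```

```text
0 grip top far [266. 387.] [309. 387.] flange near [262. 251.] [314. 251.] tip [288. 226.]
2 grip top far [266. 391.] [309. 391.] flange near [262. 253.] [314. 253.] tip [288. 228.]
4 grip top far [266. 395.] [309. 395.] flange near [261. 255.] [314. 255.] tip [288. 229.]
```

```bash
python3 - <<'E'
from h import *
m=arm.camera_model("scene");s=arm.sense();ax=Rot.from_rotvec(s["tool_rot"]).as_matrix();g0=np.array([.5201,.1468,0])
im=arm.camera("scene");cv2.imwrite("pics/sc9.png",im);g=cv2.cvtColor(im,6)
print(g[150:182,334:350])
f=lambda x,y,z:proj(m,g0+ax[:,0]*x/1e3+ax[:,1]*y/1e3+[0,0,z/1e3]).round(1)
for dz in (0,4): print(dz,"grip top",f(-13,0,132+dz),f(13,0,132+dz),"bot",f(-13,0,108+dz),f(13,0,108+dz),"flange",f(0,0,89+dz))
print("pin end",f(0,12,80),f(0,12,89),"ear far outer/top",f(0,-22,93),"headface",f(0,-62,80),f(0,-62,94))
print(s["time_s"],s["tool_pos"],s["joint_velocities"].round(3))
E
```

```text
[[106 104 104 105 104 103 103 103 103 102 102 102 102 102 102 102]
 [105 104 104 103 101  97  96  99 103 104 103 103 103 104 104 105]
 [104 104 102  98  89  80  79  91 101 104 106 106 106 107 108 109]
 [104 104 100  88  67  51  56  80  98 106 109 109 110 110 110 111]
 [106 106 102  82  51  27  34  60  88 103 110 111 111 111 110 110]
 [109 109 101  79  43  17  21  39  66  91 105 110 109 109 108 108]
 [111 109 100  76  39  16  15  22  43  72  95 106 108 108 107 108]
 [110 108  98  72  36  13  13  17  29  52  81 100 107 108 107 108]
 [107 107  96  72  39  15  13  13  18  35  64  92 106 107 108 108]
 [104 107  99  79  51  22  15  15  15  24  52  87 104 109 109 109]
 [102 106 106  93  69  35  13  10  15  19  52  87 106 110 111 111]
 [100 104 106 102  80  44  14  11  11  19  55  90 110 114 114 115]
 [ 98 102 107 106  85  49  15   7  12  27  60  95 112 116 115 115]
 [102 103 107 103  83  47  18   9  16  33  67  96 113 115 115 114]
 [104 103 100  89  67  37  15  22  36  56  80 102 112 114 113 112]
 [104 102  93  73  44  22  15  39  61  81  98 109 112 113 112 111]
 [107 107 101  80  46  18  2
[... 718 characters left out ...]
  99 103  99  95  99 106 106 101  98  95  91  84  75  67]
 [ 58  81  99 105 105 104 104 104  97  87  83  89  99 101  89  70]
 [ 69  82  97 104 103 100  95  87  76  69  74  99 121 127 111  83]
 [ 87  84  94  94  89  82  76  67  62  59  74 103 126 131 113  84]
 [107  90  82  75  68  64  61  60  59  59  65  86 105 109  92  68]]
0 grip top [342.8 158.5] [337.7 151.7] bot [342.4 165.2] [337.4 158.5] flange [339.7 167. ]
4 grip top [342.9 157.3] [337.8 150.6] bot [342.5 164.1] [337.5 157.4] flange [339.7 165.9]
pin end [343.6 167.8] [343.8 165.4] ear far outer/top [332.1 168.8] headface [318.1 177.7] [318. 174.]
16.2833 [0.51978691 0.14672932 0.25773802] [-0.001  0.011  0.008  0.001 -0.001 -0.001]
```

```bash
python3 -c "
from station import arm
print(arm.sign_off())"
```

```text
the job is handed in; nothing more can be done
None
```

The pin is pushed fully home, the clip is snapped onto the shank through the cross hole, and the gripper is open and clear. The bystanders were left alone, and I handed the job in at about 16 s.

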